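# Stroke the score flags over

## Robot

A 6-joint arm with a two-finger parallel gripper is mounted at the origin on the work surface. World frame = base frame: x ahead of the robot, y to its left, z up, the work surface at z = 0. Lengths are in m, angles in rad, forces in N, time in s.
With the tool pointing down it reaches from about 0.35 to 0.975 m from the base axis. Payload 4.9 kg.
Tool frame: the origin (TCP) lies midway between the tips of the shut fingers; the grasp point (between the pads) lies manip.grip_depth behind it (manip.grip_depth is the distance from the TCP to the grasp point, in m); z points along the fingers, x is the direction in which the jaws open and shut, and the axes are right-handed (so a half turn about z gives the same grasp; the last joint's range is limited). The gripper opens to 85 mm and grips with 20 to 120 N. Pads are 22 mm wide; open, the fingers measure 114 mm over their backs; the gripper's body (76 mm by 85 mm) begins 54 mm behind the grasp point. The pads swing forward as they close: fully open they stand 13 mm farther back than shut.
Start: joints at [1.07, 0.053, 1.613, -0, 1.476, -0.119], TCP at [0.233, 0.58, 0.231] pointing down, gripper open.
Joint ranges: [-3.01, 3.01], [-1.01, 2.22], [0.06, 2.58], [-1.02, 4.17], [0.09, 2.62], [-3.14, 3.14]. Speed limits (rad/s): [2.57, 2.57, 3.14, 3.14, 3.14, 3.14].

## Interface

Orientations are given as a unit quaternion [w, x, y, z].
In Python, from plant import state, grab_frame, ticket, manip gives the robot as it stands.
- The arm moves only by the tool carry_out, never from a script. Its argument "moves" is a list that holds one entry, the list of rows, each a list of 7 numbers: the turn, a rotation vector about the tool's x, y, z each as a share of 5 degrees, from -1 to 1, then the shift along the tool's x, y, z each as a share of 0.04 m, from -1 to 1, then the gripper command: -1 is shut, 1 is fully open, values between are in proportion. A call has 1 to 8 rows; each row shifts and turns the commanded pose from where the row before left it, along the tool's axes as they then stand; what a row does not reach is not made up. A row lasts 1/12 s, in which the tool goes at most 41.7 mm and 7.16 degrees, less where a joint would pass 70% of its speed; a pose out of reach is approached as far as the arm can. A call with a number of a shift or a turn outside -1 to 1 is refused whole. A call with a gripper value outside its range is refused whole. The fingers move at their own pace and stop on an object; the grip force is fixed at half the most. Time passes only in rows, so rows that do not move let the fingers close. It gives the time, the measured TCP pose, the force and the opening at its end, in the units of the state.
- state(): the state, without advancing time (a new reading comes with each control period).
- grab_frame(name): name is "side" or "top" or "wrist"; returns a dict with "frame" (400x640x3 uint8, red, green, blue), "z_map" (400x640 float32, m along the optical axis (not along the pixel's ray), 0 where there is no reading), "K" (3x3 intrinsics, pixels), "k1" (the pictures are not rectified: a ray, as slopes to the right and down, at radius r is drawn at 1 + k1 r^2 times it, then the intrinsics apply), "world_from_camera" (4x4, takes a point from camera to world coordinates); the wrist camera has in their place "hand_eye" (4x4, takes a point from camera to tool coordinates, whose origin is the TCP and whose axes are the tool frame's). Camera axes: x right, y down, z forward; pixel columns grow to the right and rows downward; lengths in m; the calibration is good to about 2 mm. A picture is of the moment at which its call begins: read the wrist's pose just before it.
- ticket.job_done(): hands the job in, once; it reports no verdict.
The state is a dict: "time": time; "joint_pos": joint angles; "joint_vel": joint speeds; "joint_efforts": joint torques, N m; "tool_pos": TCP position; "tool_rot": TCP orientation; "contact_force": force on the tool from outside, world axes, zero at the start; "ft_torque": the same for the moment, N m; "gripper_width": opening from 0.0 (shut) to 1.0 (fully open).
Only numpy, scipy, OpenCV 4.12 (cv2) and the standard library are available. Lean on these libraries where they do the work, as an engineer would, in place of code of your own. Each camera call takes 0.05 s, during which the arm holds its last target.

## Task

Clear the score on the wooden stand: with a fingertip, stroke lightly along the row of five flip flags from the orange end to the blue end, tipping them one after another until every flag lies well over towards the blue block with its blue face turned up. Do not pinch or lift anything, do not shove the stand, and leave the shuttles and everything else where they stand.

Things in the scene. Friction and masses are not known exactly. Their poses are not given: they have to be found in the camera images.
- stand: loose wooden stand, 0.95 kg: board 270 (x) x 136 (y) x 18 mm, lying flat, origin under its centre. Five flip flags stand in a row along it on the line y = -32 mm, at x = -84, -42, 0, 42, 84 mm. On that line, centred at x = -124 mm, is an orange end block and at x = +124 mm a blue one, each 16 mm long, 50 mm wide, tops 32 mm above the ledge
- row_first (a point): middle of the hinge axle of flag 1, the flag next to the orange block, 28 mm above the ledge; x axis points along the row to the blue block
- row_last (a point): middle of the hinge axle of flag 5, the flag next to the blue block, 168 mm from row_first, 28 mm above the ledge
- flag1 (a joint): lean of flag 1 of 5 from the orange end, rad: 0 upright, + to the blue block, - to the orange one, stops at +-1.35. A stiff white plate 4 mm thick, 36 mm wide across the row, reaching 32 mm from its axle, with a blue panel on the face that looks to the orange block. No spring: it stays where it is left; about 1 N at its edge moves it; flags pass one another freely
- flag2 (a joint): lean of flag 2 of 5 from the orange end, rad: 0 upright, + to the blue block, - to the orange one, stops at +-1.35. A stiff white plate 4 mm thick, 36 mm wide across the row, reaching 32 mm from its axle, with a blue panel on the face that looks to the orange block. No spring: it stays where it is left; about 1 N at its edge moves it; flags pass one another freely
- flag3 (a joint): lean of flag 3 of 5 from the orange end, rad: 0 upright, + to the blue block, - to the orange one, stops at +-1.35. A stiff white plate 4 mm thick, 36 mm wide across the row, reaching 32 mm from its axle, with a blue panel on the face that looks to the orange block. No spring: it stays where it is left; about 1 N at its edge moves it; flags pass one another freely
- flag4 (a joint): lean of flag 4 of 5 from the orange end, rad: 0 upright, + to the blue block, - to the orange one, stops at +-1.35. A stiff white plate 4 mm thick, 36 mm wide across the row, reaching 32 mm from its axle, with a blue panel on the face that looks to the orange block. No spring: it stays where it is left; about 1 N at its edge moves it; flags pass one another freely
- flag5 (a joint): lean of flag 5 of 5 from the orange end, rad: 0 upright, + to the blue block, - to the orange one, stops at +-1.35. A stiff white plate 4 mm thick, 36 mm wide across the row, reaching 32 mm from its axle, with a blue panel on the face that looks to the orange block. No spring: it stays where it is left; about 1 N at its edge moves it; flags pass one another freely
- shuttle_a: one of the two white shuttlecocks that stand cork up on the wooden board beside the row of flags; rigid, 64 mm across the skirt, narrowing to 27 mm at the cork, 85 mm tall; origin under its centre, z up its axis; its centre is 62 mm to the side (+y of the stand) of the middle line of the row
- shuttle_b: the other of the two white shuttlecocks that stand cork up on the wooden board beside the row of flags; rigid, 64 mm across the skirt, narrowing to 27 mm at the cork, 85 mm tall; origin under its centre, z up its axis; its centre is 62 mm to the side (+y of the stand) of the middle line of the row
- bottle: green hard silicone bottle, 70 mm across, 190 mm tall; bystander; origin under its centre
- tube: upright cardboard shuttle tube with white caps, 71 mm across, 240 mm tall; bystander; origin under its centre
- pump: blue plastic hand pump lying on the ledge beside the stand, about 180 mm long and 32 mm high, with a 70 mm black cross handle; bystander; origin under the middle of its barrel, x along the barrel away from the handle
- mug: blue mug, 76 mm across, 85 mm tall; bystander; origin under its centre
- tape_roll: yellow roll of tape lying flat, 60 mm across, 25 mm high; bystander; origin under its centre

How it is judged:
By the outcome, as a careful person would: the job done as asked, in the order asked, and still so for the second after the job is handed in, with the robot touching nothing.
It also fails if it takes over 35 s, if anything falls off the work surface, if the arm or the gripper's body presses on something with over 40 N, if the wrist force passes 120 N, or if a joint passes its speed limit or range.

## Working session

There is one attempt and no reset: what is moved stays moved. The work goes in short steps, Python scripts to look and compute and a tool call to move; the robot and the scene stay as the last step left them, time stands still between calls to the robot, and variables do not carry over. Pictures are saved under pics/ and viewed, and the job is handed in when it is done.

Besides the shell and the picture viewer there is one more tool, called after "Emit:" as a command line: name --argument value ..., lists and objects as JSON in quotes. carry_out: Moves the arm, as the interface text tells. Shift numbers are shares of 0.04 m and turn numbers shares of 5 degrees, none past 1 either way. Its arguments: {"type":"object","properties":{"moves":{"type":"array"}},"required":["moves"]}

```bash
mkdir -p pics; ls
python3 - <<'E'
from plant import state, grab_frame, manip
import cv2,numpy as np
print(state(), manip.grip_depth)
for n in ("top","side"):
    f=grab_frame(n); cv2.imwrite(f"pics/{n}0.png",f["frame"][:,:,::-1]); np.savez(f"{n}0.npz",**{k:v for k,v in f.items()})
    print(n,f["K"],f["k1"],f["world_from_camera"])
E
```

```text
pics
{'time': 0.0, 'joint_pos': array([ 1.07001983e+00,  5.33656059e-02,  1.61429266e+00,  1.76397002e-06,
        1.47599652e+00, -1.19002130e-01]), 'joint_vel': array([ 4.62041438e-04,  1.75629007e-03,  1.32806589e-03,  7.36818185e-04,
       -8.43162860e-05,  6.71227550e-05]), 'joint_efforts': array([ 2.00478303e-04, -3.93701041e+01, -3.70169771e+01, -8.04427441e-05,
        7.37283641e-03, -4.66688405e-06]), 'tool_pos': array([0.23255467, 0.5794539 , 0.2300584 ]), 'tool_rot': array([ 4.71232445e-04,  8.28422107e-01,  5.60103339e-01, -9.17082013e-04]), 'contact_force': array([ 0.01453581, -1.33068033, -0.31915001]), 'ft_torque': array([0.01953042, 0.01215237, 0.00245909]), 'gripper_width': 0.996784165991441} 0.0187
top [[366.12324085   0.         318.37310352]
 [  0.         366.12324085 197.35811084]
 [  0.           0.           1.        ]] -0.05072548163125232 [[-0.02661597 -0.99111375  0.13032702  0.41049007]
 [-0.99964519  0.02652429 -0.00243953  0.00737406]
 [-0.00103898 -0.1303457  -0.99146806  1.01471223]
 [ 0.          0.          0.          1.        ]]
side [[407.2032957    0.         322.31921224]
 [  0.         407.2032957  192.73077911]
 [  0.           0.           1.        ]] -0.09063733835600063 [[ 0.92578309 -0.23336057  0.29743658  0.16943713]
 [-0.37803339 -0.57985859  0.72170269 -0.87263552]
 [ 0.00405421 -0.7805811  -0.62504136  0.79437462]
 [ 0.          0.          0.          1.        ]]
```

View pics/top0.png

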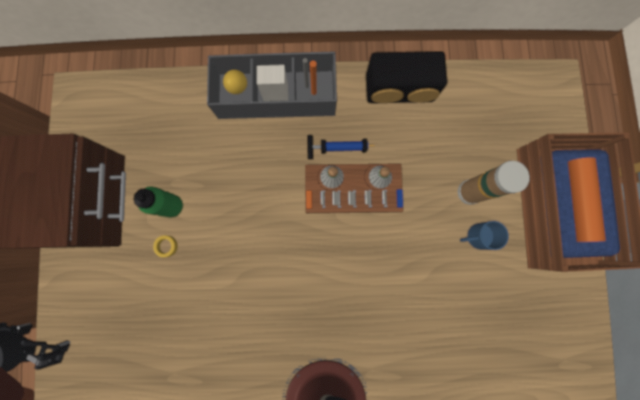

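View pics/side0.png

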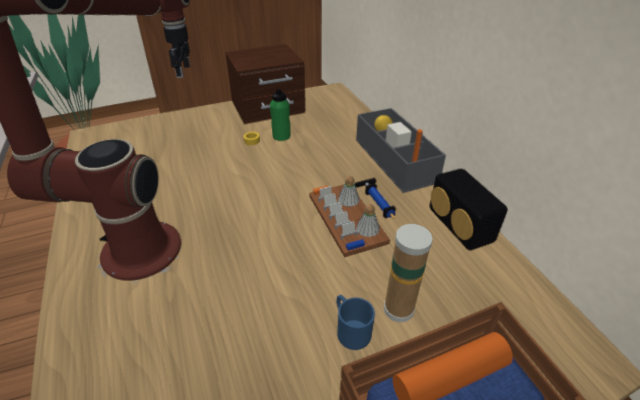

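```bash
cat > h.py <<'E'
import numpy as np,cv2
def ray(f,u,v):
    K=f["K"];k=float(f["k1"]);d=np.array([(u-K[0,2])/K[0,0],(v-K[1,2])/K[1,1]]);s=d.copy()
    for _ in range(20): s=d/(1+k*(s@s))
    return np.array([s[0],s[1],1.])
def plane(f,u,v,z,T=None):
    T=f["world_from_camera"] if T is None else T
    d=T[:3,:3]@ray(f,u,v);o=T[:3,3];return o+d*(z-o[2])/d[2]
def pt(f,u,v,T=None):
    T=f["world_from_camera"] if T is None else T
    return T[:3,:3]@(ray(f,u,v)*f["z_map"][int(round(v)),int(round(u))])+T[:3,3]
def blobs(f,lo,hi,roi,amin=15):
    h=cv2.cvtColor(f["frame"],cv2.COLOR_RGB2HSV);m=cv2.inRange(h,lo,hi)
    M=np.zeros_like(m);x0,y0,x1,y1=roi;M[y0:y1,x0:x1]=m[y0:y1,x0:x1]
    n,l,s,c=cv2.connectedComponentsWithStats(M);return [(s[i],c[i]) for i in range(1,n) if s[i][4]>=amin],M
E
python3 - <<'E'
from h import *
for n,roi in (("top",(295,155,415,220)),("side",(300,175,400,260))):
    f=dict(np.load(n+"0.npz"))
    for nm,lo,hi in (("or",(5,170,120),(16,255,255)),("bl",(105,150,60),(125,255,255))):
        b,_=blobs(f,lo,hi,roi)
        for s,c in b: print(n,nm,s,c,plane(f,*c,.032),pt(f,*c))
    x0,y0,x1,y1=roi;cv2.imwrite(f"pics/{n}0c.png",cv2.resize(f["frame"][y0:y1,x0:x1,::-1],None,fx=6,fy=6,interpolation=cv2.INTER_CUBIC))
f=dict(np.load("top0.npz"))
for u,v in ((340,230),(355,209),(320,209),(350,180),(400,175)): print(u,v,pt(f,u,v))
for v in range(186,212,3): print(v,[int(1000*pt(f,u,v)[2]) for u in range(304,408,3)])
E
```

```text
top or [307 191   5  17  83] [308.95180723 199.        ] [0.53586889 0.0305581  0.032     ] [0.53548745 0.03048757 0.03498974]
top bl [398 191   4  15  51] [399.29411765 198.41176471] [ 0.53091304 -0.21437094  0.032     ] [ 0.53137962 -0.2152301   0.02819243]
side or [314 188   5   6  27] [316.11111111 190.77777778] [0.51843137 0.02333889 0.032     ] [0.51920641 0.02532865 0.03030694]
side bl [368 187  21  23 193] [377.76165803 197.72020725] [ 0.67543066 -0.0754431   0.032     ] [ 0.67843729 -0.07070617  0.02746995]
side bl [387 210   7   7  28] [389.71428571 212.53571429] [ 0.67546797 -0.14680102  0.032     ] [ 0.68225175 -0.13707059  0.02177972]
side bl [347 240  17  10  98] [354.93877551 244.2755102 ] [ 0.52985843 -0.22183526  0.032     ] [ 0.52995819 -0.22165513  0.03178899]
340 230 [ 0.45125059 -0.05240034  0.00108058]
355 209 [ 0.50688588 -0.09456292  0.0162404 ]
320 209 [0.50923588 0.00133246 0.01855093]
350 180 [ 0.58743325 -0.08369877  0.01861854]
400 175 [ 0.5977422  -0.22285588  0.01937688]
186 [1, 20, 15, 19, 21, 19, 19, 19, 24, 28, 27, 18, 18, 21, 15, 17, 18, 17, 19, 17,
[... 506 characters left out ...]
18, 15, 60, 19, 15, 14, 50, 40, 18, 16, 17, 55, 45, 29, 20, 18, 17, 53, 32, 19, 19, 17, 15, 44, 17, 19, 16, 25, 33, 29, -2]
201 [0, 35, 29, 20, 18, 18, 61, 20, 18, 17, 55, 40, 17, 20, 17, 53, 44, 28, 15, 19, 19, 50, 1014, 16, 18, 21, 14, 48, 18, 17, 18, 23, 33, 30, 0]
204 [0, 30, 30, 15, 17, 19, 59, 18, 17, 16, 55, 41, 18, 20, 19, 52, 44, 34, 21, 19, 17, 50, 34, 17, 13, 16, 23, 47, 17, 16, 18, 23, 32, 31, -1]
207 [2, 32, 34, 18, 19, 19, 18, 32, 22, 17, 21, 19, 33, 15, 17, 16, 16, 25, 14, 19, 21, 17, 21, 16, 13, 18, 21, 16, 18, 17, 18, 19, 27, 19, 0]
210 [-1, 18, 19, 20, 16, 18, 19, 16, 16, 19, 17, 17, 18, 17, 15, 19, 17, 14, 20, 20, 19, 17, 17, 17, 16, 17, 16, 17, 20, 17, 15, 16, 16, 15, -1]
```

```bash
sleep 1
```

```text
(no output)
```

View pics/top0c.png

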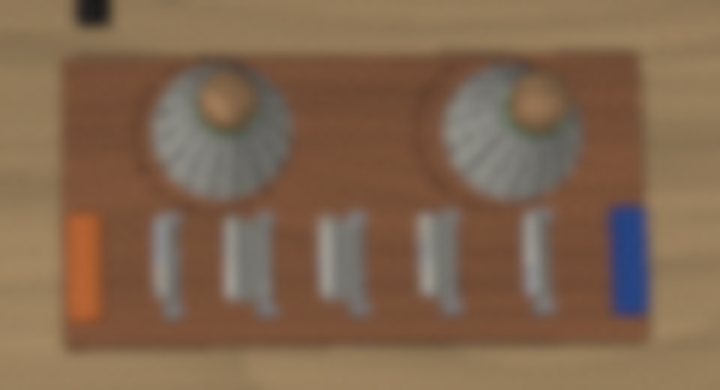

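View pics/side0c.png

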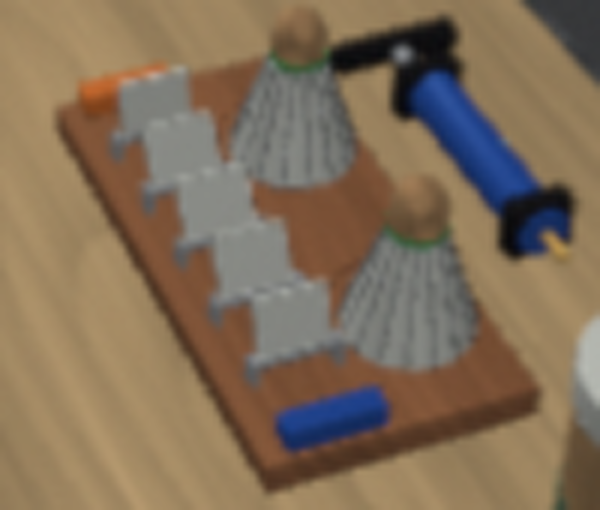

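The top view shows the orange block at (309,199) px, the blue block at (399,198) px, and five flags between them. Flag 1 is nearly upright and the others lean towards orange. All have their tops at or above about 44 mm. The row runs along −y, and the shuttles are on the far side.

The block spacing measures 0.2455 m against the stated 0.248 m, and the heights are consistent (board 18 mm, blocks 32 mm). Next I'll turn and shut the gripper.

Emit:
carry_out --moves '[[[0, 0, -1, 0, 0, 0, -1], [0, 0, -1, 0, 0, 0, -1], [0, 0, -1, 0, 0, 0, -1], [0, 0, -1, 0, 0, 0, -1], [0, 0, -0.14, 0, 0, 0, -1], [0, 0, 0, -0.865, 0.484, 0, -1], [0, 0, 0, -0.865, 0.484, 0, -1], [0, 0, 0, -0.865, 0.484, 0, -1]]]'

```text
time: 0.77
tool_pos: [0.2888, 0.4739, 0.2306]
tool_rot: [0.0, 0.714, 0.7, -0.001]
contact_force: [0.8, 0.7, 0.0]
gripper_width: 0.0
```

Emit:
carry_out --moves '[[[0, 0, 0, -0.865, 0.484, 0, -1], [0, 0, 0, -0.865, 0.484, 0, -1], [0, 0, 0, -0.865, 0.484, 0, -1], [0, 0, 0, -0.865, 0.484, 0, -1], [0, 0, 0, -0.865, 0.484, 0, -1], [0, 0, 0, -0.865, 0.484, 0, -1], [0, 0, 0, -0.865, 0.484, 0, -1], [0, 0, 0, -0.865, 0.484, 0, -1]]]'

```text
time: 1.43
tool_pos: [0.4383, 0.1932, 0.2312]
tool_rot: [0.0, 0.715, 0.699, 0.0]
contact_force: [0.7, -0.6, 0.5]
gripper_width: 0.002
```

Emit:
carry_out --moves '[[[0, 0, 0, -0.85, 0.48, 0, -1], [0, 0, 0, -0.85, 0.48, 0, -1], [0, 0, 0, -0.85, 0.48, 0, -1], [0, 0, 0, -0.85, 0.48, 0, -1], [0, 0, 0, -0.85, 0.48, 0, -1], [0, 0, 0, 0, 0, 0, -1], [0, 0, 0, 0, 0, 0, -1]]]'

```text
time: 2.02
tool_pos: [0.5308, 0.0214, 0.2308]
tool_rot: [-0.001, 0.716, 0.698, -0.0]
contact_force: [-0.5, 0.2, -0.7]
gripper_width: -0.0
```

Run:
```python
from plant import state, grab_frame
from h import *
from scipy.spatial.transform import Rotation as R
s=state();f=grab_frame("wrist");print(s["tool_pos"],s["tool_rot"],s["contact_force"])
q=s["tool_rot"];T=np.eye(4);T[:3,:3]=R.from_quat([q[1],q[2],q[3],q[0]]).as_matrix();T[:3,3]=s["tool_pos"];T=T@f["hand_eye"]
cv2.imwrite("pics/w1.png",f["frame"][:,:,::-1]);np.savez("w1.npz",T=T,**f)
for nm,lo,hi in (("or",(5,170,80),(16,255,255)),("bl",(105,150,60),(125,255,255))):
    b,_=blobs(f,lo,hi,(0,0,640,400),100)
    for st,c in b: print(nm,st,c,plane(f,*c,.032,T),pt(f,*c,T))
```

```text
[0.53077062 0.0214397  0.23078254] [-5.23397206e-04  7.16090652e-01  6.98007023e-01 -3.17240029e-04] [-0.54106404  0.20732141 -0.67071121]
or [320 150  16  47 709] [327.69252468 172.87165021] [0.53333853 0.02912808 0.032     ] [0.53326709 0.02912193 0.03228649]
bl [ 92 155  25  43 679] [103.73637703 176.36082474] [ 0.53049932 -0.21444166  0.032     ] [ 0.53045144 -0.21430398  0.03219865]
bl [ 207  278   79   22 1538] [246.00130039 288.86475943] [ 0.67463503 -0.0718776   0.032     ] [ 0.67736491 -0.07300779  0.02788804]
```

View pics/w1.png

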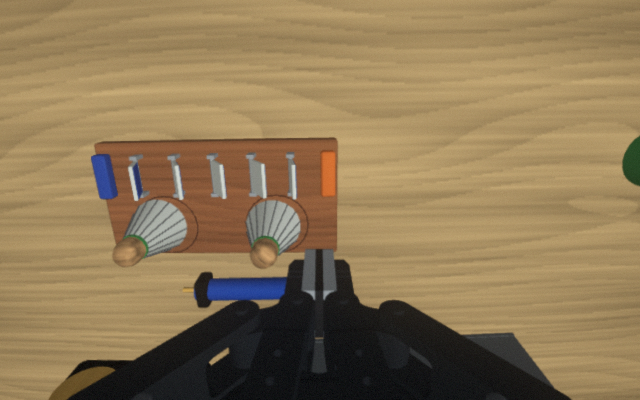

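The wrist view puts the orange block at (328,173) px, which is (0.533, 0.029), and the blue block at (104,176) px, which is (0.5305, −0.214). That agrees with the top view to about 2 mm. Next I'll descend just above the orange block, behind flag 1.

Emit:
carry_out --moves '[[[0, 0, 0, 0.165, -0.05, 0.5, -1], [0, 0, 0, 0, 0, 0.9, -1], [0, 0, 0, 0, 0, 0.9, -1], [0, 0, 0, 0, 0, 0.9, -1], [0, 0, 0, 0, 0, 0.8, -1], [0, 0, 0, 0, 0, 0.4, -1], [0, 0, 0, 0, 0, 0.2, -1], [0, 0, 0, 0, 0, 0, -1]]]'

```text
time: 2.73
tool_pos: [0.5265, 0.0311, 0.0451]
tool_rot: [-0.002, 0.714, 0.7, -0.001]
contact_force: [0.1, -0.5, -0.5]
gripper_width: -0.0
```

Run:
```python
from plant import state, grab_frame
import cv2
f=grab_frame("side");cv2.imwrite("pics/s2.png",cv2.resize(f["frame"][130:260,270:430,::-1],None,fx=4.5,fy=4.5,interpolation=cv2.INTER_CUBIC))
print(state()["tool_pos"],state()["contact_force"])
```

```text
[0.52803908 0.03078666 0.04711463] [ 0.50351403 -0.29712736  0.35166976]
```

View pics/s2.png

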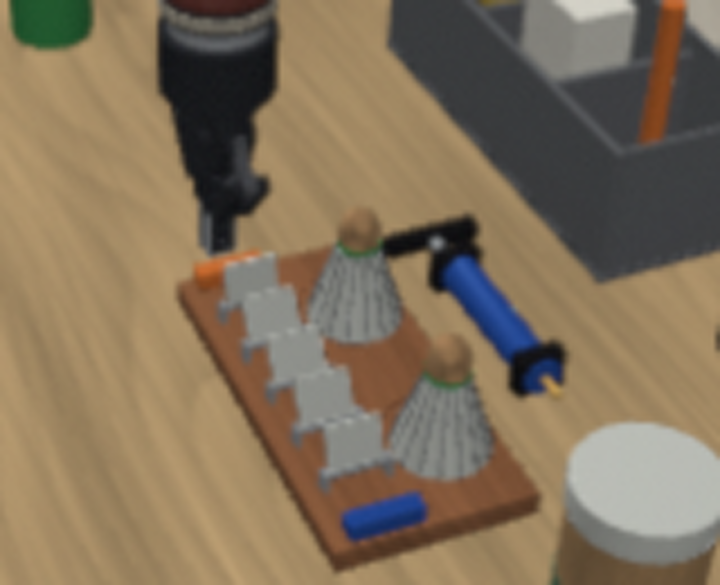

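The fingertip hangs over the orange block at about (220,240) px in the crop, just behind flag 1, with nothing touching. I'll lower to about 39 mm and stroke slowly.

Emit:
carry_out --moves '[[[0, 0, 0, 0, 0, 0.1, -1], [0, 0, 0, 0, 0, 0.09, -1], [0, 0, 0, -0.15, 0.003, 0, -1], [0, 0, 0, -0.15, 0.003, 0, -1], [0, 0, 0, -0.15, 0.003, 0, -1], [0, 0, 0, -0.15, 0.003, 0, -1], [0, 0, 0, -0.15, 0.003, 0, -1], [0, 0, 0, -0.15, 0.003, 0, -1]]]'

```text
time: 3.45
tool_pos: [0.5286, -0.007, 0.0399]
tool_rot: [0.0, 0.715, 0.7, 0.0]
contact_force: [0.9, 1.3, 0.3]
gripper_width: -0.002
```

Emit:
carry_out --moves '[[[0, 0, 0, -0.15, 0.003, 0, -1], [0, 0, 0, -0.15, 0.003, 0, -1], [0, 0, 0, -0.15, 0.003, 0, -1], [0, 0, 0, -0.15, 0.003, 0, -1]]]'

```text
time: 3.78
tool_pos: [0.5286, -0.0308, 0.0398]
tool_rot: [0.0, 0.714, 0.7, 0.0]
contact_force: [0.4, 0.1, 0.7]
gripper_width: -0.001
```

Run:
```python
from plant import state, grab_frame
import cv2
f=grab_frame("side");cv2.imwrite("pics/s3.png",cv2.resize(f["frame"][130:260,270:430,::-1],None,fx=4.5,fy=4.5,interpolation=cv2.INTER_CUBIC))
print(state()["tool_pos"],state()["contact_force"])
```

```text
[ 0.52869874 -0.03172764  0.03983736] [-0.27997871 -0.06368027  0.67223602]
```

View pics/s3.png

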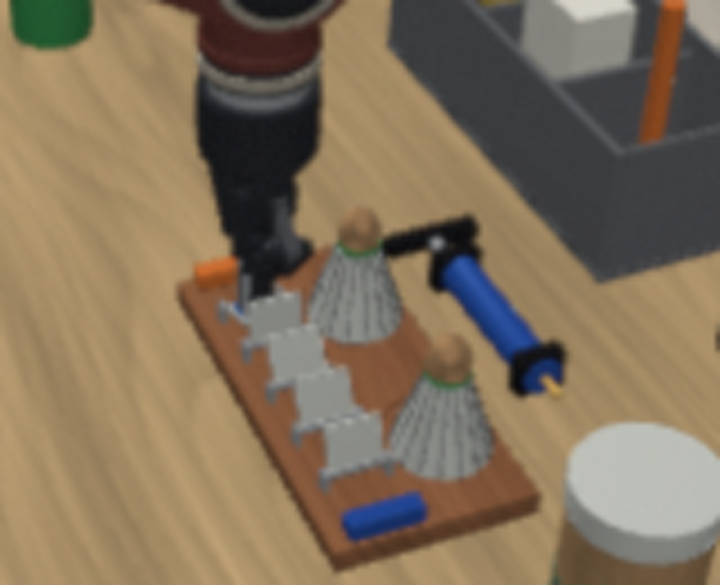

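Flag 1 is tipped and the stand hasn't moved, so I'll continue.

Emit:
carry_out --moves '[[[0, 0, 0, -0.15, 0.003, 0, -1], [0, 0, 0, -0.15, 0.003, 0, -1], [0, 0, 0, -0.15, 0.003, 0, -1], [0, 0, 0, -0.15, 0.003, 0, -1], [0, 0, 0, -0.15, 0.003, 0, -1], [0, 0, 0, -0.15, 0.003, 0, -1], [0, 0, 0, -0.15, 0.003, 0, -1], [0, 0, 0, -0.15, 0.003, 0, -1]]]'

```text
time: 4.5
tool_pos: [0.5286, -0.0789, 0.0398]
tool_rot: [0.0, 0.714, 0.7, -0.0]
contact_force: [-0.5, 1.2, 0.4]
gripper_width: -0.0
```

Run:
```python
from plant import state, grab_frame
import cv2
f=grab_frame("side");cv2.imwrite("pics/s4.png",cv2.resize(f["frame"][130:260,270:430,::-1],None,fx=4.5,fy=4.5,interpolation=cv2.INTER_CUBIC))
print(state()["tool_pos"],state()["contact_force"])
```

```text
[ 0.52866337 -0.07982302  0.03982997] [-0.88319215 -1.60507969 -0.39250393]
```

View pics/s4.png

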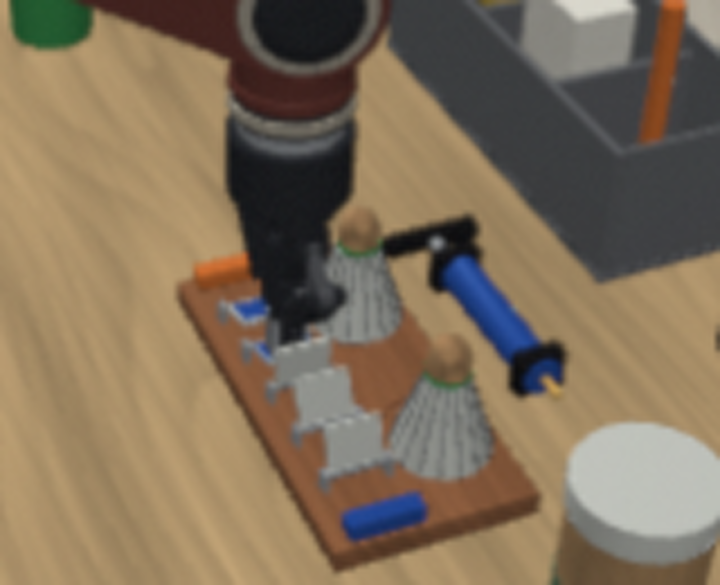

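Emit:
carry_out --moves '[[[0, 0, 0, -0.15, 0.003, 0, -1], [0, 0, 0, -0.15, 0.003, 0, -1], [0, 0, 0, -0.15, 0.003, 0, -1], [0, 0, 0, -0.15, 0.003, 0, -1], [0, 0, 0, -0.15, 0.003, 0, -1], [0, 0, 0, -0.15, 0.003, 0, -1], [0, 0, 0, -0.15, 0.003, 0, -1], [0, 0, 0, -0.15, 0.003, 0, -1]]]'

```text
time: 5.22
tool_pos: [0.5285, -0.1269, 0.0397]
tool_rot: [0.0, 0.714, 0.7, -0.0]
contact_force: [-0.2, 1.0, 0.3]
gripper_width: -0.001
```

Emit:
carry_out --moves '[[[0, 0, 0, -0.15, 0.003, 0, -1], [0, 0, 0, -0.15, 0.003, 0, -1], [0, 0, 0, -0.15, 0.003, 0, -1], [0, 0, 0, -0.15, 0.003, 0, -1], [0, 0, 0, -0.15, 0.003, 0, -1], [0, 0, 0, -0.15, 0.003, 0, -1], [0, 0, 0, -0.15, 0.003, 0, -1], [0, 0, 0, -0.15, 0.003, 0, -1]]]'

```text
time: 5.88
tool_pos: [0.5284, -0.1748, 0.0396]
tool_rot: [-0.0, 0.714, 0.7, -0.0]
contact_force: [0.2, 0.7, 0.1]
gripper_width: 0.002
```

Emit:
carry_out --moves '[[[0, 0, 0, -0.15, 0.003, 0, -1], [0, 0, 0, -0.15, 0.003, 0, -1], [0, 0, 0, -0.15, 0.003, 0, -1], [0, 0, 0, -0.15, 0.003, 0, -1], [0, 0, 0, 0, 0, 0, -1]]]'

```text
time: 6.3
tool_pos: [0.5286, -0.1996, 0.0399]
tool_rot: [0.0, 0.715, 0.699, -0.0]
contact_force: [-0.3, -1.5, 0.6]
gripper_width: -0.002
```

Run:
```python
from plant import state, grab_frame
import cv2
f=grab_frame("side");cv2.imwrite("pics/s5.png",cv2.resize(f["frame"][130:260,270:430,::-1],None,fx=4.5,fy=4.5,interpolation=cv2.INTER_CUBIC))
print(state()["tool_pos"],state()["contact_force"])
```

```text
[ 0.52853474 -0.19899866  0.03979749] [-0.01773512  0.07792717  0.06865041]
```

View pics/s5.png

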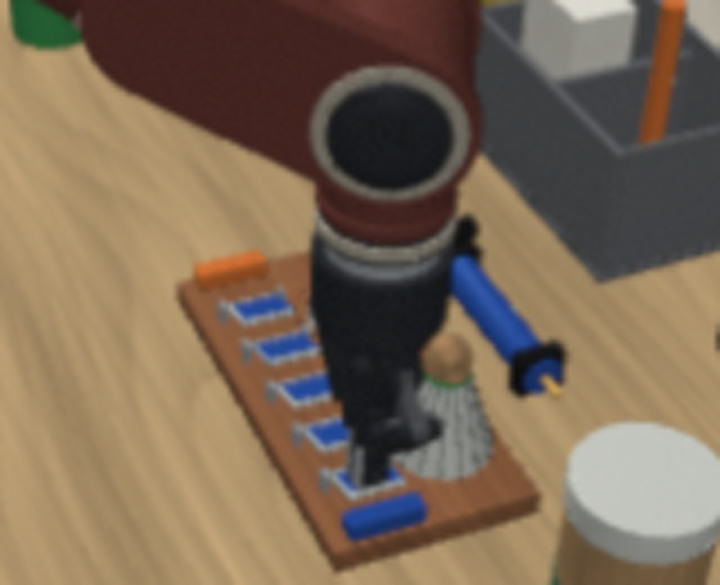

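All five flags show blue, and the finger is at the end of the row by about (370,470) px in the crop. I'll lift straight up and back away.

Emit:
carry_out --moves '[[[0, 0, 0, 0, 0, -0.2, -1], [0, 0, 0, 0, 0, -0.4, -1], [0, 0, 0, 0, 0, -0.8, -1], [0, 0, 0, 0, 0, -0.8, -1], [0, 0, 0, 0, 0, -0.9, -1], [0, 0, 0, 0, 0, -0.9, -1], [0, 0, 0, 0, 0, -0.9, -1], [0, 0, 0, 0, 0, 0, -1]]]'

```text
time: 7.02
tool_pos: [0.5321, -0.1998, 0.2464]
tool_rot: [0.008, 0.714, 0.7, 0.002]
contact_force: [1.1, 0.6, 1.5]
gripper_width: 0.0
```

Emit:
carry_out --moves '[[[0, 0, 0, 0.7, -0.5, 0, -1], [0, 0, 0, 0.7, -0.5, 0, -1], [0, 0, 0, 0.7, -0.5, 0, -1], [0, 0, 0, 0.7, -0.5, 0, -1], [0, 0, 0, 0, 0, 0, -1], [0, 0, 0, 0, 0, 0, -1]]]'

```text
time: 7.52
tool_pos: [0.4503, -0.0834, 0.2362]
tool_rot: [0.001, 0.713, 0.701, 0.0]
contact_force: [0.3, 0.2, 1.3]
gripper_width: 0.001
```

Run:
```python
from plant import state, grab_frame
from h import *
from scipy.spatial.transform import Rotation as R
s=state();f=grab_frame("wrist");print(s["time"],s["tool_pos"],s["contact_force"])
q=s["tool_rot"];T=np.eye(4);T[:3,:3]=R.from_quat([q[1],q[2],q[3],q[0]]).as_matrix();T[:3,3]=s["tool_pos"];T=T@f["hand_eye"]
cv2.imwrite("pics/w6.png",f["frame"][:,:,::-1])
for nm,lo,hi in (("or",(5,170,80),(16,255,255)),("bl",(105,150,60),(125,255,255))):
    b,_=blobs(f,lo,hi,(0,0,640,400),80)
    for st,c in b: print(nm,st,c,plane(f,*c,.032,T).round(4),pt(f,*c,T).round(4))
g=grab_frame("side");cv2.imwrite("pics/s6.png",cv2.resize(g["frame"][130:260,270:430,::-1],None,fx=4.5,fy=4.5,interpolation=cv2.INTER_CUBIC))
```

```text
7.5167 [ 0.45027795 -0.08343629  0.23617746] [0.25971673 0.16651315 1.30232948]
or [408 216  18  42 599] [416.69782972 236.01836394] [0.5315 0.0265 0.032 ] [0.532  0.0269 0.0309]
bl [199 219  15  38 402] [205.99502488 236.97761194] [ 0.5286 -0.2178  0.032 ] [ 0.5289 -0.218   0.0313]
bl [214 228  23  27 524] [224.96183206 240.85305344] [ 0.5338 -0.1961  0.032 ] [ 0.5316 -0.1946  0.0366]
bl [250 228  23  27 513] [261.32748538 240.72124756] [ 0.5343 -0.1536  0.032 ] [ 0.5328 -0.1529  0.0351]
bl [288 228  21  27 483] [297.35403727 240.50517598] [ 0.5346 -0.1117  0.032 ] [ 0.5331 -0.1114  0.0351]
bl [325 228  20  25 435] [334.89885057 239.31494253] [ 0.5339 -0.0682  0.032 ] [ 0.5321 -0.0684  0.0357]
bl [361 228  20  26 456] [370.72587719 240.32236842] [ 0.5359 -0.0266  0.032 ] [ 0.534  -0.0273  0.0358]
```

View pics/w6.png

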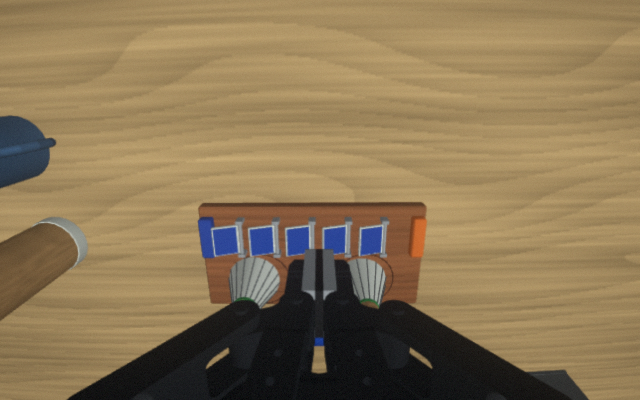

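View pics/s6.png

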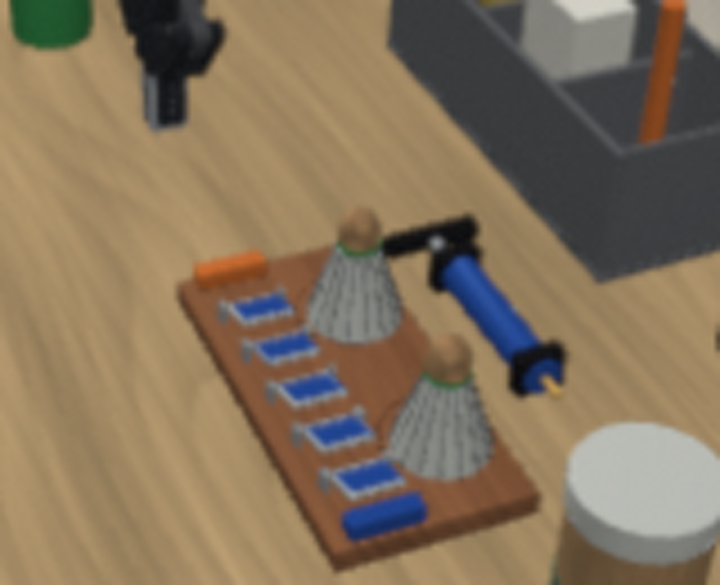

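All five flags lie flat with blue up, at a near-identical panel height of about 36 mm. The stand, shuttles and pump are at the same pixels as before the stroke in the side view. I'm handing in.

```bash
python3 -c "
from plant import ticket
print(ticket.job_done())"
```

```text
the job is handed in; nothing more can be done
None
```

The score is cleared: all five flags now lie well over towards the blue block with their blue faces up. I stroked the shut fingertip once along the row from the orange end to the blue end, about 40 mm above the work surface. Then I lifted straight up, backed away and handed the job in at about 7.6 s of the 35 s allowed.

**Flags:** In the last wrist and side views all five blue panels face up. They sit at nearly the same height (35–37 mm) and about 42 mm apart. I did not measure the lean angle directly; the finger height and geometry put it at about 1.3 rad.

**Forces:** The contact readings between moves stayed under about 2 N, close to the sensor's noise.

**Other objects:** In the side view the stand, shuttles and pump are at the same pixels as before the stroke. I did not measure the other bystanders again.

**Disagreement:** The second wrist measurement of the two end blocks came out 2–4 mm different from the first. I put that down to pose noise and calibration, because the fixed side camera showed no movement.

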